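Lock the drilling turntable with its pin

TASK

Turn the round aluminium drilling table on the jig by its upright post until the hole in its lug lines up with the sliding lock pin, then push the pin by its knob through the lug, fully home with the knob against the guide plate, so that the table is locked for drilling. Leave the drill, hole saw and jar where they are.

Things in the scene. Friction and masses are not known exactly. Their poses are not given: they have to be found in the camera images.
- jig: Plywood base 190 (x) x 270 (y) x 18 mm, fixed to the bench. Origin: on the turntable's vertical axis at bench height; base reaches from y -95 to +175 mm. The pin lies along the jig's y axis (x = 0), 60 mm above the bench, and goes home towards -y. Two upright steel guide plates, 40 mm wide, 86 mm high above the bench, bored 13 mm, stand at y 88 to 102 and y 142 to 160 mm.
- turntable (a joint): Angle of the aluminium turntable (disc 164 mm across, top 34 mm above the bench) on the jig, rad, positive anticlockwise from above. At 0 the lug's hole is in line with the pin. Starts at 0.5 to 1.7; stops at -0.5 and 2.2. Dry friction 0.08 N m: it stays where left. A wooden workpiece 70 x 44 mm is fixed on its middle, top 70 mm above the bench.
- lug_hole (a point): Centre of the radial through hole (14 mm across) in the turntable's upright lug: 44 mm wide, 18 mm thick, 60 to 78 mm from the turntable's axis, top 86 mm above the bench. The point is 69 mm from the axis, 60 mm above the bench. Its y axis is the hole's axis, pointing outward; matches the jig's axes at joint value 0.
- post (a point): Centre of the top of the upright steel post for turning the table: 16 mm thick (22 mm at its lowest 4 mm), 60 mm tall, standing on the disc 62 mm from the axis, diametrically opposite the lug; top 94 mm above the bench. It is solid and fixed to the disc.
- guide (a point): Centre of the bore on the outer (+y) face of the outer guide plate, against which the pin's knob comes home; jig's axes.
- pin: Loose steel pin, 110 g, lying in both guide bores: shank 12 mm thick, 110 mm long, the last 9 mm tapered to 4 mm, so it finds a hole up to about 3 mm off line and draws the table into line. Origin: centre of the knob's shoulder (inner face); +y points outward along the pin; it may roll about y. Starts pulled out 34 to 40 mm from home, tip clear of the lug; slides easily (under 2 N).
- pin_tip (a point): Centre of the pin's tapered end, 110 mm from the shoulder; when home it has passed 10 mm beyond the lug's inner face.
- pin_knob (a point): Centre of the outer end face of the pin's knob (30 mm across, 18 mm long), 60 mm above the bench: push here, towards the turntable.
- drill: Bystander: cordless drill lying on its side, about 215 x 190 mm, 75 mm high, chuck towards its +y; origin under its middle.
- hole_saw: Bystander: steel hole saw standing on its mouth, 52 mm across, 100 mm tall, origin under it.
- screw_jar: Bystander: glass screw jar, 72 mm across, 85 mm tall, origin under it.
Mind the look-alikes: they are no part of the job. Leave any brown or yellow look-alike of the pin alone.

How it is judged:
On the way:
1. the turntable is turned until the lug's hole is in line with the pin (within 0.06 rad) (value of joint turntable between -0.06 and 0.06 rad), for 0.2 s.
At the end, for the whole second after the job is handed in: The turntable is within 0.05 rad of lined up, the pin runs right through the lug's hole (tip at least 4 mm beyond the inner face, within 4 mm of the hole's axis) and is home: its knob's shoulder within 4 mm of the outer guide plate; all at rest (value of joint turntable between -0.05 and 0.05 rad and y of pin_tip in the frame of lug_hole below -0.013 m and x of pin_tip in the frame of lug_hole between -0.004 and 0.004 m and z of pin_tip in the frame of lug_hole between -0.004 and 0.004 m and y of pin in the frame of guide below 0.004 m and linear speed of pin below 0.01 m/s and velocity of joint turntable between -0.05 and 0.05 rad/s); the robot touches nothing.
It fails at once if the drill, hole saw or jar is moved more than 30 mm (distance of any of drill, hole_saw, screw_jar from where it was at the start of the episode above 0.03 m).
It also fails if it takes over 48 s, if anything falls off the work surface, if the arm or the gripper's body presses on something with over 40 N, if the wrist force passes 120 N, or if a joint passes its speed limit or range.

ROBOT

A 6-joint arm with a two-finger parallel gripper is mounted at the origin on the work surface. World frame = base frame: x ahead of the robot, y to its left, z up, the work surface at z = 0. Lengths are in m, angles in rad, forces in N, time in s.
With the tool pointing down it reaches from about 0.3 to 0.875 m from the base axis. Payload 6.4 kg.
Tool frame: the origin (TCP) lies at the very end of the fingers, on their centre line; the grasp point (between the pads) lies 19 mm behind it; z points along the fingers, y is the direction in which the jaws open and shut (so a half turn about z gives the same grasp; the last joint's range is limited). The gripper opens to 85 mm and grips with 20 to 120 N. Pads are 22 mm wide; open, the fingers measure 114 mm over their backs; the gripper's body (76 mm by 85 mm) begins 54 mm behind the grasp point. The pads swing forward as they close: fully open they stand 13 mm farther back than shut.
Start: joints at [-1.406, 0.181, 1.607, -0, 1.354, -0.206], TCP at [0.208, -0.536, 0.231] pointing down, gripper open.
Joint ranges: [-2.99, 2.99], [-0.89, 2.07], [0.3, 2.58], [-1.14, 4.28], [0, 2.63], [-3.12, 3.12]. Speed limits (rad/s): [2.57, 2.57, 3.01, 3.14, 3.14, 3.14].

INTERFACE

Orientations are given as [roll, pitch, yaw] about the fixed x, y, z axes, in that order (R = Rz(yaw) Ry(pitch) Rx(roll)).
In Python, from station import manip gives the robot as it stands.
- The arm moves only by the shell command python3 -m handwheel 'ROWS' [OPENING] [FORCE]. ROWS is JSON, one flat list of numbers, 6 for each row, row after row: the shift along the tool's x, y, z in mm, then the turn, a rotation vector about the tool's x, y, z in degrees. A call has 1 to 20 rows; each row shifts and turns the commanded pose from where the row before left it, along the tool's axes as they then stand; what a row does not reach is not made up. A row lasts 1/10 s, in which the tool goes at most 50 mm and 8.59 degrees, less where a joint would pass 70% of its speed; a pose out of reach is approached as far as the arm can. A call with a gripper value outside its range is refused whole. OPENING is the finger opening in mm, from 0 to 85.4, set as the call begins (- or left out, the last holds). The fingers move at their own pace and stop on an object; FORCE is the grip in N (left out, the last holds). Time passes only in rows, so rows that do not move let the fingers close. It gives the time, the measured TCP pose, the force and the opening at its end, in the units of the state.
- manip.read_state(): the state, without advancing time (a new reading comes with each control period).
- manip.capture(name): name is "side" or "top" or "wrist"; returns a dict with "frame" (480x640x3 uint8, red, green, blue), "depth" (480x640 float32, m along the optical axis (not along the pixel's ray), 0 where there is no reading), "intrinsics" (3x3 intrinsics, pixels), "dist" ([k1, k2, p1, p2, k3] as OpenCV has them; the pictures are not rectified), "camera_from_world" (4x4, takes a point from world to camera coordinates); the wrist camera has in their place "tool_from_camera" (4x4, takes a point from camera to tool coordinates, whose origin is the TCP and whose axes are the flange's). Camera axes: x right, y down, z forward; pixel columns grow to the right and rows downward; lengths in m; the calibration is good to about 2 mm. A picture is of the moment at which its call begins: read the wrist's pose just before it.
- manip.hand_in(): hands the job in, once; it reports no verdict.
The state is a dict: "time_s": time; "joint_pos": joint angles; "joint_vel": joint speeds; "effort": joint torques, N m; "tool_pos": TCP position; "tcp_rot": TCP orientation; "force": force on the tool from outside, world axes, zero at the start; "ft_torque": the same for the moment, N m; "finger_gap": finger opening in m.
Only numpy, scipy, OpenCV 4.12 (cv2) and the standard library are available. Lean on these libraries where they do the work, as an engineer would, in place of code of your own. Each camera call takes 0.05 s, during which the arm holds its last target.

## Working session

There is one attempt and no reset: what is moved stays moved. The work goes in short steps, Python scripts to look and compute and a shell command to move; the robot and the scene stay as the last step left them, time stands still between calls to the robot, and variables do not carry over. Pictures are saved under pics/ and viewed, and the job is handed in when it is done.

```bash
ls; mkdir -p pics
cat > h.py <<'E'
import numpy as np, cv2
from station import manip
from scipy.spatial.transform import Rotation as R
def cap(n):
    c=manip.capture(n); return c
def save(im,f,s=1):
    cv2.imwrite('pics/'+f, cv2.cvtColor(im,cv2.COLOR_RGB2BGR))
E
python3 - <<'E'
from h import *
print({k:np.round(v,3) for k,v in manip.read_state().items()})
for n in ('side','top','wrist'):
    c=cap(n); save(c['frame'],n+'0.png'); np.savez(''+n+'0.npz',**c)
    print(n,c['intrinsics'].round(1).tolist(),c['dist'],[np.round(c[k],3).tolist() for k in c if k.endswith(('world','camera'))])
E
```

```text
pics
{'time_s': np.float64(0.0), 'joint_pos': array([-1.406,  0.182,  1.608,  0.   ,  1.354, -0.206]), 'joint_vel': array([-0.001,  0.001, -0.001, -0.002, -0.001, -0.001]), 'effort': array([-0.0000e+00, -4.4487e+01, -3.5134e+01, -0.0000e+00,  9.0000e-03,
        0.0000e+00]), 'tool_pos': array([ 0.208, -0.535,  0.23 ]), 'tcp_rot': array([-3.14 , -0.   ,  0.371]), 'force': array([-1.426, -0.184, -0.111]), 'ft_torque': array([ 0.049, -0.008, -0.01 ]), 'finger_gap': np.float64(0.086)}
side [[517.9, 0.0, 324.3], [0.0, 517.9, 235.2], [0.0, 0.0, 1.0]] [-0.04277036  0.          0.          0.          0.        ] [[[-0.919, -0.394, 0.011, 0.494], [-0.202, 0.448, -0.871, 0.171], [0.338, -0.803, -0.491, 0.992], [0.0, 0.0, 0.0, 1.0]]]
top [[579.5, 0.0, 318.0], [0.0, 579.5, 243.6], [0.0, 0.0, 1.0]] [-0.00927965  0.          0.          0.          0.        ] [[[0.015, -1.0, -0.009, 0.023], [-0.998, -0.015, -0.068, 0.534], [0.068, 0.01, -0.998, 1.299], [0.0, 0.0, 0.0, 1.0]]]
wrist [[342.5, 0.0, 321.0], [0.0, 342.5, 239.4], [0.0, 0.0, 1.0]] [-0.05812266  0.          0.          0.          0.        ] [[[0.001, -0.958, -0.288, 0.073], [1.0, 0.002, -0.0, 0.0], [0.001, -0.288, 0.958, -0.142], [0.0, 0.0, 0.0, 1.0]]]
```

View pics/top0.png

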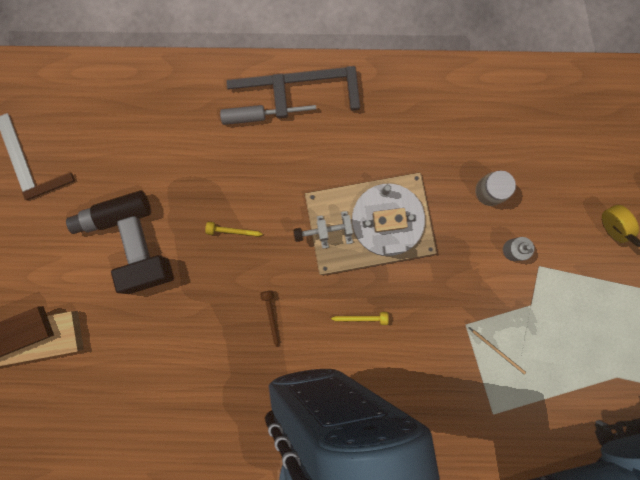

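View pics/side0.png

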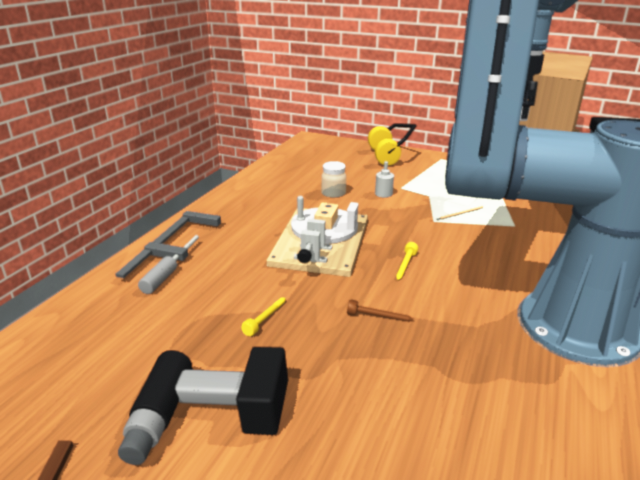

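Top view: jig at about (370,225), with its black-knobbed pin to the left at (299,234). The look-alikes are yellow pins at (235,231) and (362,319) and a brown pin at (270,318). Next, a close crop of the jig.

Run:
```python
from h import *
c=np.load('top0.npz'); im=c['frame'][160:285,285:450]
save(cv2.resize(im,None,fx=4.8,fy=4.8,interpolation=cv2.INTER_CUBIC),'crop1.png')
c=np.load('side0.npz'); im=c['frame'][175:285,255:385]
save(cv2.resize(im,None,fx=5,fy=5,interpolation=cv2.INTER_CUBIC),'crop2.png')
```

```text
(no output)
```

View pics/crop1.png

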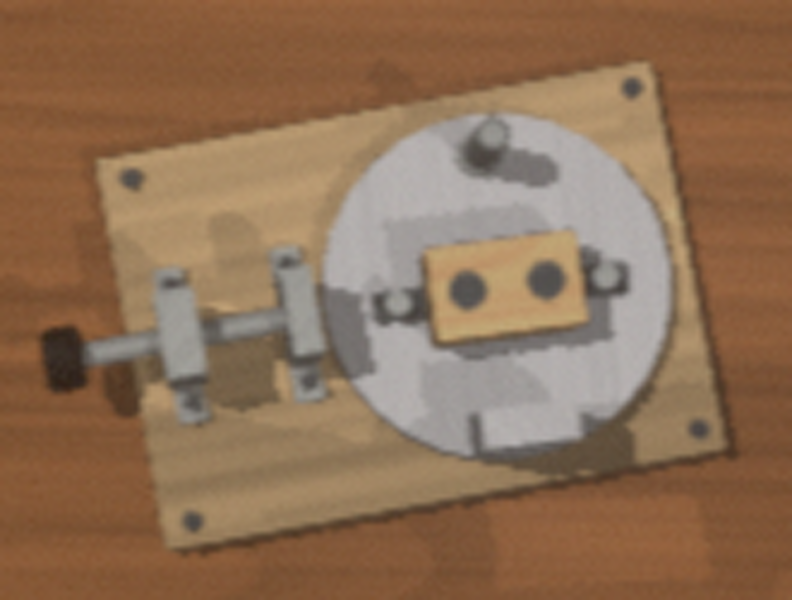

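View pics/crop2.png

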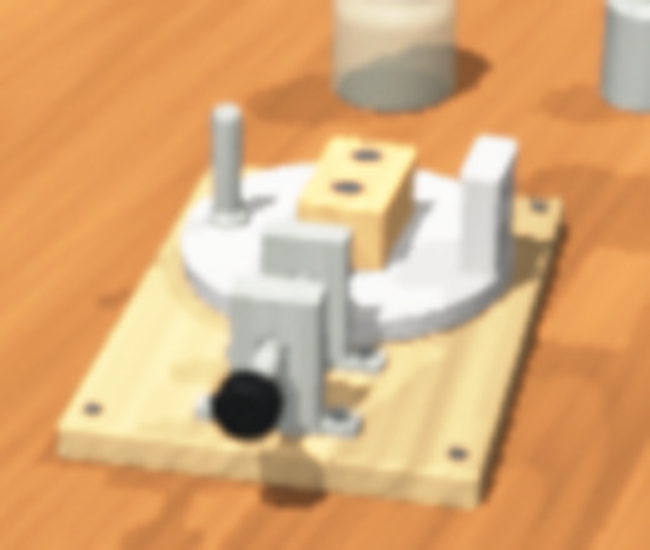

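Crop 1 confirms the black-knobbed pin at crop (65,358), in both guide plates. The lug is at (527,425) and the post top at (490,135). Now for measurements.

```bash
cat >> h.py <<'E'
def ray(c,u,v):
    K,d,T=c['intrinsics'],c['dist'],c['camera_from_world']
    p=cv2.undistortPoints(np.array([[[u,v]]],float),K,d)[0,0]
    Rm=T[:3,:3]; o=-Rm.T@T[:3,3]; return o, Rm.T@np.array([p[0],p[1],1.])
def onz(c,u,v,z):
    o,r=ray(c,u,v); return o+r*(z-o[2])/r[2]
def proj(c,P):
    T=c['camera_from_world']; return cv2.projectPoints(np.array(P,float).reshape(-1,3),cv2.Rodrigues(T[:3,:3])[0],T[:3,3],c['intrinsics'],c['dist'])[0][:,0]
E
python3 - <<'E'
from h import *
c=dict(np.load('top0.npz')); s=dict(np.load('side0.npz'))
f=lambda x,y:(285-.4+x/4.8,160-.4+y/4.8)
g=lambda x,y:(255-.4+x/5,175-.4+y/5)
P={n:onz(c,*f(*p),z) for n,p,z in [('s1',(132,178),.018),('s2',(632,88),.018),('s3',(699,429),.018),('s4',(193,521),.018),('post',(491,131),.094),('lug',(531,427),.086),('hole1',(468,290),.07),('hole2',(547,279),.07),('knob_r',(50,360),.06),('pl1',(170,322),.086),('pl1R',(204,318),.086)]}
P['side_post']=onz(s,*g(228,108),.094); P['side_lug']=onz(s,*g(492,152),.086); P['side_knob']=onz(s,*g(246,405),.06)
for k,v in P.items(): print(k,v.round(4))
# disc ellipse: use mask of low-saturation bright in crop
hsv=cv2.cvtColor(c['frame'],cv2.COLOR_RGB2HSV)
m=((hsv[...,1]<60)&(hsv[...,2]>90)).astype(np.uint8); m[:180]=0;m[262:]=0;m[:,:352]=0;m[:,428:]=0
cn=max(cv2.findContours(m,0,1)[0],key=cv2.contourArea)
h=cv2.convexHull(cn)[:,0]; pts=np.array([onz(c,u,v,.034)[:2] for u,v in h])
A=np.c_[2*pts,np.ones(len(pts))]; x=np.linalg.lstsq(A,(pts**2).sum(1),rcond=None)[0]
print('disc',x[:2],np.sqrt(x[2]+x[0]**2+x[1]**2))
for a,b in (('s1','s2'),('s4','s3'),):
    d=P[a]-P[b]; print('yaw',np.arctan2(-d[0],d[1]),np.linalg.norm(d))
d=P['s1']-P['s4']; print('yaw',np.arctan2(d[1],d[0]),np.linalg.norm(d))
m4=(P['s1']+P['s2']+P['s3']+P['s4'])/4
print(m4)
d=P['hole1']-P['hole2'];print('work yaw',np.arctan2(-d[0],d[1]),(P['hole1']+P['hole2'])/2)
d=P['lug']-P['post'];print('lug dir',np.arctan2(-d[0],d[1]),np.linalg.norm(d))
E
```

```text
s1 [0.6411 0.0464 0.018 ]
s2 [ 0.6877 -0.1914  0.018 ]
s3 [ 0.5252 -0.2237  0.018 ]
s4 [0.4782 0.0149 0.018 ]
post [ 0.6532 -0.1162  0.094 ]
lug [ 0.5208 -0.1359  0.086 ]
hole1 [ 0.584  -0.1088  0.07  ]
hole2 [ 0.5895 -0.1447  0.07  ]
knob_r [0.55   0.0818 0.06  ]
pl1 [0.5658 0.0268 0.086 ]
pl1R [0.5678 0.0115 0.086 ]
side_post [ 0.6518 -0.116   0.094 ]
side_lug [ 0.5232 -0.1392  0.086 ]
side_knob [0.5506 0.0794 0.06  ]
disc [ 0.58994917 -0.12539917] 0.08231030933846312
yaw 0.19354549194049833 0.2423462174885591
yaw 0.19467718293721795 0.24321861316205617
yaw 0.19054072933774263 0.16592159428300418
[ 0.58305984 -0.08845049  0.018     ]
work yaw 0.15337238602089712 [ 0.58675534 -0.12676667  0.07      ]
lug dir 1.7187901240100127 0.134112776619133
```

```bash
cat >> h.py <<'E'
def delta(p,yaw):
    st=manip.read_state(); M=R.from_euler('xyz',st['tcp_rot']); t=st['tool_pos']
    T=R.from_euler('xyz',[np.pi,0,yaw])
    print('t',st['time_s'],'tool',np.round(t,4),np.round(st['tcp_rot'],4),'F',np.round(st['force'],1),'gap',round(float(st['finger_gap']),4))
    print('shift mm',(M.inv().apply(np.array(p)-t)*1000).round(1),'turn deg',np.degrees((M.inv()*T).as_rotvec()).round(2))
E
python3 -c "
from h import *
delta([.652,-.1165,.19],.153)"
```

```text
t 0.15 tool [ 0.2083 -0.5355  0.2306] [-3.1403e+00 -2.0000e-04  3.7080e-01] F [ 0.7 -0.6  0.1] gap 0.0852
shift mm [ 565.4 -229.7   41. ] turn deg [-8.000e-02 -1.000e-02  1.248e+01]
```

```bash
python3 -m handwheel '[35.3,-14.4,2.5,0,0,0, 35.3,-14.4,2.5,0,0,0, 35.3,-14.4,2.5,0,0,0, 35.3,-14.4,2.5,0,0,0, 35.3,-14.4,2.5,0,0,0, 35.3,-14.4,2.5,0,0,0, 35.3,-14.4,2.5,0,0,0, 35.3,-14.4,2.5,0,0,0, 35.3,-14.4,2.5,0,0,0, 35.3,-14.4,2.5,0,0,0, 35.3,-14.4,2.5,0,0,0, 35.3,-14.4,2.5,0,0,0, 35.3,-14.4,2.5,0,0,0, 35.3,-14.4,2.5,0,0,0, 35.3,-14.4,2.5,0,0,0, 35.3,-14.4,2.5,0,0,0, 0,0,0,0,0,6.25, 0,0,0,0,0,6.25, 0,0,0,0,0,0, 0,0,0,0,0,0]' 45 40
python3 -c "
from h import *
delta([.652,-.1165,.19],.153)
c=cap('wrist'); save(c['frame'],'w1.png'); c['tp']=manip.read_state()['tool_pos']; np.savez('w1.npz',**c)"
```

```text
time_s: 2.15
tool_pos: [0.6511, -0.1165, 0.1909]
tcp_rot: [-3.141, 0.001, 0.155]
force: [0.0, -0.4, 0.3]
finger_gap: 0.045
t 2.15 tool [ 0.6511 -0.1165  0.1909] [-3.1413e+00  5.0000e-04  1.5550e-01] F [ 0.  -0.4  0.3] gap 0.045
shift mm [0.9 0.1 0.9] turn deg [-0.02  0.03  0.14]
```

View pics/w1.png

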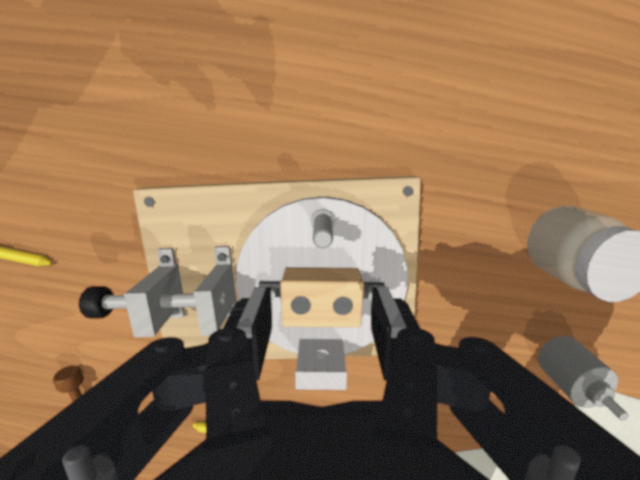

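The wrist view shows the post top at (323,236) and the knob at (96,302), both clear of the fingers. I'll cross-check the post position from this view.

```bash
cat >> h.py <<'E'
def wrist(c,st):
    T=np.eye(4); T[:3,:3]=R.from_euler('xyz',st['tcp_rot']).as_matrix(); T[:3,3]=st['tool_pos']
    d=dict(c); d['camera_from_world']=np.linalg.inv(T@c['tool_from_camera']); return d
E
python3 - <<'E'
from h import *
c=wrist(np.load('w1.npz'),manip.read_state())
for n,p,z in [('post',(323,238),.094),('h1',(300,305),.07),('h2',(343,305),.07),('lug',(321,378),.086),('knob',(92,303),.06),('s1',(149,202),.018),('s2',(408,191),.018)]: print(n,onz(c,*p,z).round(4))
E
```

```text
post [ 0.6539 -0.1179  0.094 ]
h1 [ 0.585  -0.1092  0.07  ]
h2 [ 0.5907 -0.1454  0.07  ]
lug [ 0.5264 -0.1366  0.086 ]
knob [0.5503 0.0782 0.06  ]
s1 [0.6411 0.0459 0.018 ]
s2 [ 0.6887 -0.1924  0.018 ]
```

```bash
python3 -m handwheel '[0.5,0.5,30,0,0,0, 0.5,0.5,30,0,0,0, 0,0,30,0,0,0, 0,0,25,0,0,0, 0,0,15,0,0,0, 0,0,5,0,0,0, 0,0,0,0,0,0, 0,0,0,0,0,0]'
python3 -m handwheel '[0,0,0,0,0,0, 0,0,0,0,0,0, 0,0,0,0,0,0, 0,0,0,0,0,0, 0,0,0,0,0,0]' 0 40
```

```text
time_s: 3.0
tool_pos: [0.6535, -0.1178, 0.0579]
tcp_rot: [3.14, -0.002, 0.153]
force: [0.8, 0.4, -0.5]
finger_gap: 0.0451
time_s: 3.5
tool_pos: [0.6532, -0.1176, 0.0577]
tcp_rot: [3.141, -0.002, 0.153]
force: [-1.3, -0.6, 6.8]
finger_gap: 0.0151
```

```bash
python3 -m handwheel '[-0.06,2.7,0,0,0,2.5, -0.06,2.7,0,0,0,2.5, -0.24,5.45,0,0,0,5, -0.24,5.45,0,0,0,5, -0.24,5.45,0,0,0,5, -0.24,5.45,0,0,0,5, 0,0,0,0,0,0, 0,0,0,0,0,0]'
python3 -c "
from h import *
p=manip.read_state(); t=p['tool_pos'][:2]-[.590,-.1265]; print(np.hypot(*t),np.arctan2(t[1],t[0]),p['force'],p['ft_torque'])
c=cap('top'); save(cv2.resize(c['frame'][160:285,285:450],None,fx=4.8,fy=4.8),'t2.png')"
```

```text
time_s: 4.3
tool_pos: [0.6511, -0.1447, 0.0577]
tcp_rot: [3.141, -0.001, -0.284]
force: [-2.9, 0.3, 7.1]
finger_gap: 0.0151
0.06373288664529889 -0.2893386626277088 [-2.86929769  0.28979352  7.07821349] [ 0.155949    0.35915711 -0.00726118]
```

View pics/t2.png

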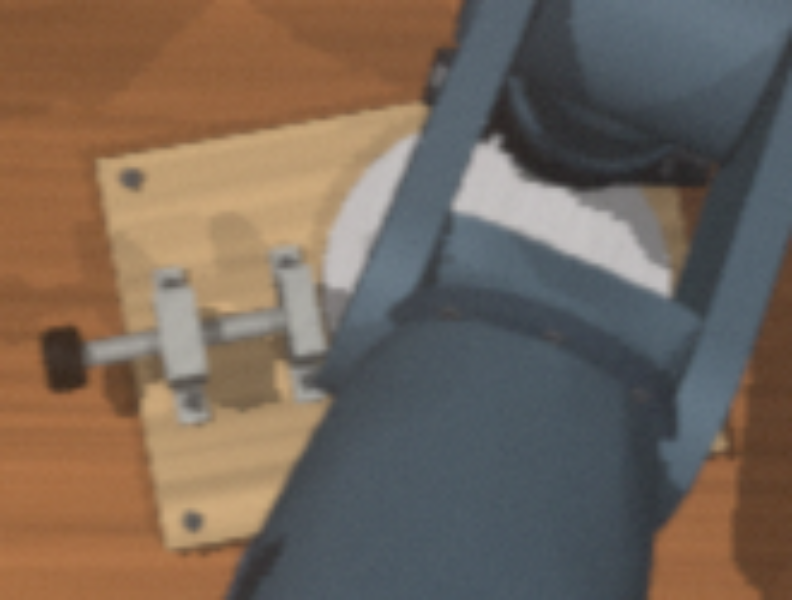

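The arm hides the table in the top view, and forces are low. I'll continue the arc.

```bash
python3 -m handwheel '[-0.24,5.45,0,0,0,5, -0.24,5.45,0,0,0,5, -0.24,5.45,0,0,0,5, -0.24,5.45,0,0,0,5, -0.24,5.45,0,0,0,5, -0.24,5.45,0,0,0,5, 0,0,0,0,0,0]'
python3 -c "
from h import *
p=manip.read_state(); t=p['tool_pos'][:2]-[.590,-.1265]; print(np.hypot(*t),np.arctan2(t[1],t[0]),p['force'],p['ft_torque'])
c=cap('wrist'); save(c['frame'],'w2.png')"
```

```text
time_s: 5.05
tool_pos: [0.6338, -0.1721, 0.0577]
tcp_rot: [-3.141, -0.0, -0.81]
force: [-3.1, 1.8, 7.3]
finger_gap: 0.0144
0.06328743858317128 -0.805648021487893 [-3.09456225  1.83217693  7.32960322] [ 0.38341157  0.41600601 -0.04113563]
```

View pics/w2.png

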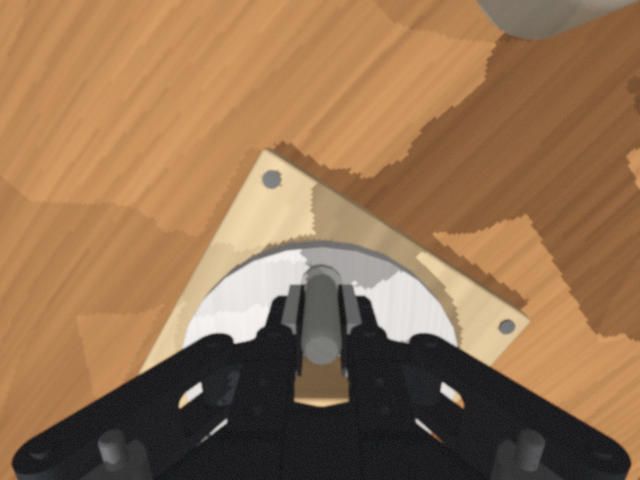

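```bash
python3 -m handwheel '[-0.24,5.45,0,0,0,5, -0.24,5.45,0,0,0,5, -0.24,5.45,0,0,0,5, -0.24,5.45,0,0,0,5, -0.24,5.45,0,0,0,5, -0.24,5.45,0,0,0,5, -0.06,3,0,0,0,2.7, 0,0,0,0,0,0, 0,0,0,0,0,0]'
python3 -c "
from h import *
p=manip.read_state(); t=p['tool_pos'][:2]-[.590,-.1265]; print(np.hypot(*t),np.arctan2(t[1],t[0]),p['force'],p['ft_torque'],p['joint_pos'])
c=cap('top'); save(c['frame'],'t3.png'); np.savez('t3.npz',**c)
s=cap('side'); save(cv2.resize(s['frame'][175:285,255:385],None,fx=5,fy=5,interpolation=cv2.INTER_CUBIC),'s3.png'); np.savez('s3.npz',**s)"
```

```text
time_s: 6.0
tool_pos: [0.6029, -0.1878, 0.0577]
tcp_rot: [-3.141, 0.0, -1.378]
force: [-2.4, 3.4, 8.5]
finger_gap: 0.0146
0.06262199184135879 -1.3636449628184177 [-2.41800202  3.43080741  8.53138683] [ 0.48609222  0.3990948  -0.01600971] [-4.89914271e-01  4.98706707e-01  1.57197916e+00  6.80221506e-04
  1.07034668e+00  2.45830269e+00]
```

View pics/t3.png

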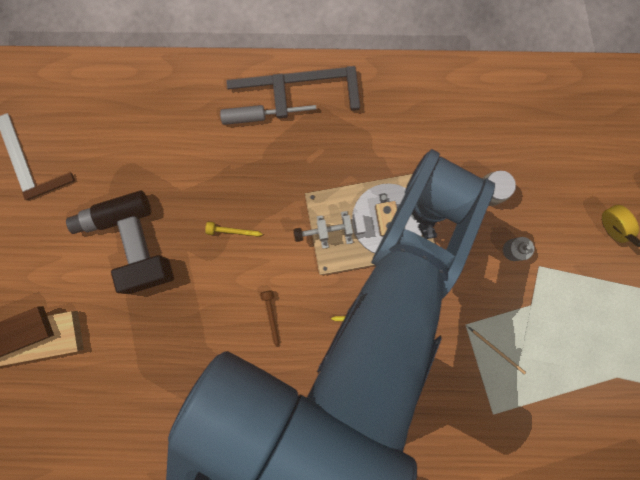

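View pics/s3.png

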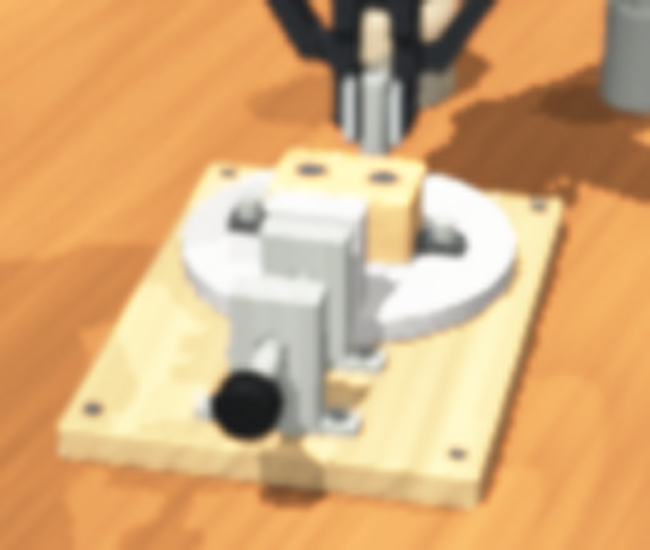

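The lug now stands behind the inner guide plate (side crop about (315,205)). I'll measure its alignment against the two plates, all with tops at 86 mm.

Run:
```python
from h import *
c=dict(np.load('t3.npz')); im=c['frame'][195:265,305:405]
save(cv2.resize(im,None,fx=8,fy=8,interpolation=cv2.INTER_CUBIC),'t3c.png')
c=dict(np.load('s3.npz')); im=c['frame'][205:250,292:342]
save(cv2.resize(im,None,fx=12,fy=12,interpolation=cv2.INTER_CUBIC),'s3c.png')
```

```text
(no output)
```

View pics/t3c.png

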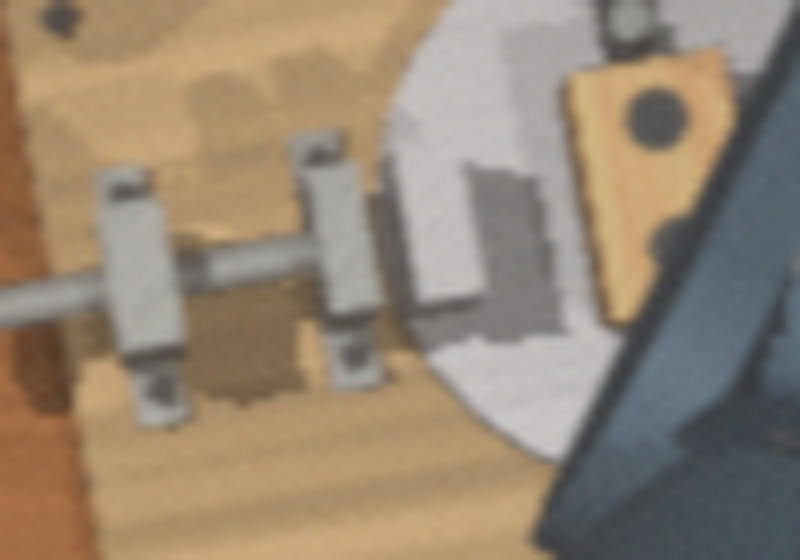

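View pics/s3c.png

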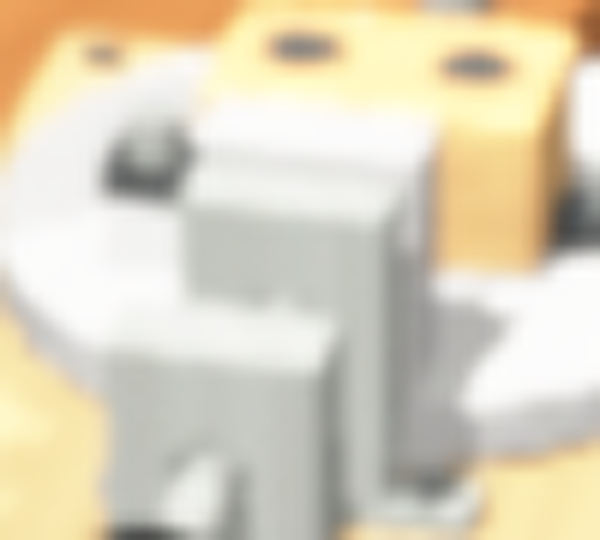

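Alignment from this view is about 1 mm, within noise. I'll release, rise and verify from closer.

```bash
python3 -m handwheel '[0,0,0,0,0,0, 0,0,0,0,0,0, 0,0,0,0,0,0, 0,0,0,0,0,0, 0,0,-20,0,0,0, 0,0,-40,0,0,0, 0,0,-40,0,0,0, 0,0,-40,0,0,0, 0,0,0,0,0,0]' 40
python3 -c "
from h import *
delta([.590-.04,-.1265-.06,.19],.193)"
```

```text
time_s: 7.0
tool_pos: [0.606, -0.19, 0.2037]
tcp_rot: [-3.132, -0.008, -1.378]
force: [1.1, -0.1, 0.4]
finger_gap: 0.0402
t 7.0 tool [ 0.606  -0.19    0.2037] [-3.1323 -0.0076 -1.3779] F [ 1.1 -0.1  0.4] gap 0.0402
shift mm [-14.3  54.5  13.1] turn deg [-8.000e-02 -7.600e-01 -9.001e+01]
```

```bash
python3 -m handwheel '[0,0,0,0,0,-8.2, 0,0,0,0,0,-8.2, 0,0,0,0,0,-8.2, 0,0,0,0,0,-8.2, 0,0,0,0,0,-8.2, 0,0,0,0,0,-8.2, 0,0,0,0,0,-8.2, 0,0,0,0,0,-8.2, 0,0,0,0,0,-8.2, 0,0,0,0,0,-8.2, 0,0,0,0,0,-8, 0,0,0,0,0,0]'
python3 -c "
from h import *
delta([.55,-.03,.19],.193)"
```

```text
time_s: 8.2
tool_pos: [0.6022, -0.1881, 0.1954]
tcp_rot: [-3.141, 0.001, 0.194]
force: [-0.3, 0.6, 0.2]
finger_gap: 0.0401
t 8.2 tool [ 0.6022 -0.1881  0.1954] [-3.1409e+00  9.0000e-04  1.9390e-01] F [-0.3  0.6  0.2] gap 0.0401
shift mm [ -20.7 -165.2    5.5] turn deg [-0.04  0.05  0.05]
```

```bash
python3 -m handwheel '[-4,-33,1,0,0,0, -4,-33,1,0,0,0, -4,-33,1,0,0,0, -4,-33,1,0,0,0, -4,-33,1,0,0,0, 0,0,0,0,0,0, 0,0,0,0,0,0]' 0
python3 -c "
from h import *
st=manip.read_state(); c=cap('wrist'); c=wrist(c,st); save(c['frame'],'w4.png'); np.savez('w4.npz',**c)
delta([.55,-.03,.19],.193)"
```

```text
time_s: 8.9
tool_pos: [0.5512, -0.0296, 0.1912]
tcp_rot: [3.141, 0.0, 0.192]
force: [0.6, -0.5, -0.4]
finger_gap: -0.0
t 8.95 tool [ 0.5515 -0.0304  0.1913] [ 3.1411e+00 -2.0000e-04  1.9110e-01] F [-0.5 -0.5  0.6] gap 0.0
shift mm [-1.4 -0.7  1.3] turn deg [ 0.03 -0.01 -0.11]
```

View pics/w4.png

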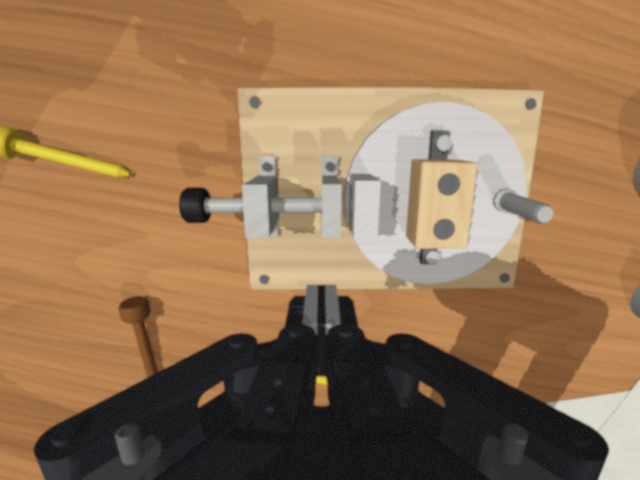

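Clear view: lug at about (366,206), plates at (259,208) and (332,207), post top at (542,213), knob at (193,205). I'll zoom in to measure.

Run:
```python
from h import *
c=dict(np.load('w4.npz')); 
save(cv2.resize(c['frame'][160:250,230:400],None,fx=4.7,fy=4.7,interpolation=cv2.INTER_CUBIC),'w4c.png')
hsv=cv2.cvtColor(c['frame'],cv2.COLOR_RGB2HSV)
# workpiece holes: dark blobs
g=cv2.cvtColor(c['frame'],cv2.COLOR_RGB2GRAY)
m=(g[165:245,425:465]<110).astype(np.uint8)
n,l,s,ce=cv2.connectedComponentsWithStats(m)
H=[ce[i]+[425,165] for i in range(1,n) if s[i,4]>100]; print(H)
w=[onz(c,*h,.07) for h in H]; print(w)
d=w[0]-w[1]; print('work x-axis yaw',np.arctan2(d[1],d[0]),'centre',(w[0]+w[1])/2)
S=[onz(c,u,v,.018) for u,v in [(255,102),(531,104),(505,278),(264,280)]]
e=S[0]-S[1]; print('jig yaw',np.arctan2(-e[0],e[1])); e=S[3]-S[2]; print(np.arctan2(-e[0],e[1])); print(np.mean(S,0))
print('post',onz(c,543,213,.094),'knob outer',onz(c,181,205,.06))
```

```text
[array([448.20689655, 183.99233716]), array([443.80588235, 228.67058824])]
[array([ 0.60830143, -0.1186813 ,  0.07      ]), array([ 0.57332992, -0.12564232,  0.07      ])]
work x-axis yaw 0.19648012156382597 centre [ 0.59081568 -0.12216181  0.07      ]
jig yaw 0.1962340663384783
0.19931221918029876
[ 0.58341398 -0.08926104  0.018     ]
post [ 0.60363982 -0.18478289  0.094     ] knob outer [0.54957277 0.08615166 0.06      ]
```

View pics/w4c.png

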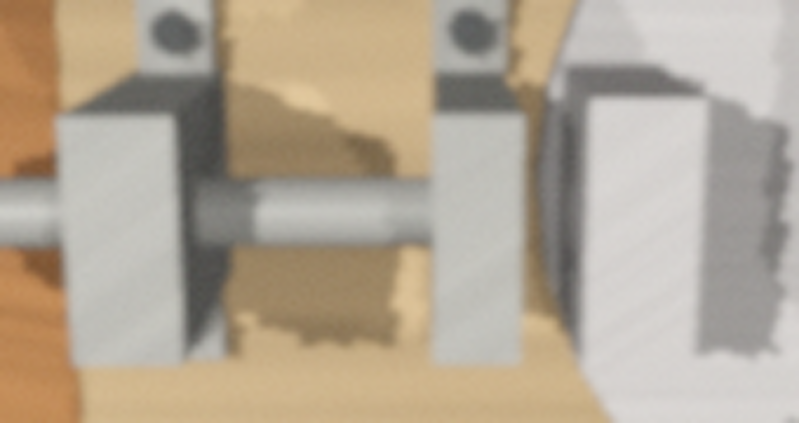

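Run:
```python
from h import *
c=dict(np.load('w4.npz')); f=lambda x,y:(230-.4+x/4.7,160-.4+y/4.7)
y=.197; ax=np.array([.5908,-.1265])
for n,q in dict(outer=[(57,115),(177,113),(187,360),(72,363)],inner=[(436,113),(523,113),(520,363),(432,363)],lug=[(588,97),(707,97),(697,355),(580,360)]).items():
    P=np.array([onz(c,*f(*p),.086)[:2] for p in q]); d=P-ax
    jx=d@[np.cos(y),np.sin(y)]; jy=d@[-np.sin(y),np.cos(y)]; print(n,(jx*1000).round(1),(jy*1000).round(1),jx.mean()*1000,jy.mean()*1000)
```

```text
outer [ 21.1  21.3 -18.1 -18.5] [159.4 141.  141.2 159.8] 1.4795557027383281 150.35431430974128
inner [ 21.1  21.1 -18.8 -18.7] [101.3  88.   88.  102.1] 1.1684816756352412 94.86510588801801
lug [ 23.5  23.4 -17.5 -18.3] [78.1 59.9 59.7 78.4] 2.766645500823778 69.0675809244388
```

Lug top edge against plate top edge gives about 0.4 mm offset, and the table and jig yaw agree (0.196 and 0.198), so the table is lined up. Now the push position outside the knob.

```bash
python3 -c "
from h import *
delta([.5427,.1208,.048],.195)"
```

```text
t 8.95 tool [ 0.5515 -0.0304  0.1913] [ 3.1411e+00 -2.0000e-04  1.9110e-01] F [-0.5 -0.5  0.6] gap 0.0
shift mm [  20.  -150.2  143.2] turn deg [ 0.03 -0.01 -0.23]
```

```bash
python3 -m handwheel '[5,-37.5,0,0,0,0, 5,-37.5,0,0,0,0, 5,-37.5,0,0,0,0, 5,-37.5,0,0,0,0, 0,0,0,0,0,0, 0,0,30,0,0,0, 0,0,30,0,0,0, 0,0,30,0,0,0, 0,0,30,0,0,0, 0,0,15,0,0,0, 0,0,7,0,0,0, 0,0,0,0,0,0, 0,0,0,0,0,0]' 0 60
python3 -c "
from h import *
delta([.5427,.1208,.048],.195)
s=cap('side'); save(cv2.resize(s['frame'][160:310,235:435],None,fx=4,fy=4,interpolation=cv2.INTER_CUBIC),'s5.png'); np.savez('s5.npz',**s)"
```

```text
time_s: 10.25
tool_pos: [0.5435, 0.1206, 0.0505]
tcp_rot: [3.141, -0.002, 0.192]
force: [0.8, -0.7, 0.2]
finger_gap: 0.0001
t 10.25 tool [0.5435 0.1206 0.0505] [ 3.1411e+00 -2.1000e-03  1.9220e-01] F [ 0.8 -0.7  0.2] gap 0.0001
shift mm [-0.7 -0.3  2.5] turn deg [ 0.03 -0.12 -0.16]
```

View pics/s5.png

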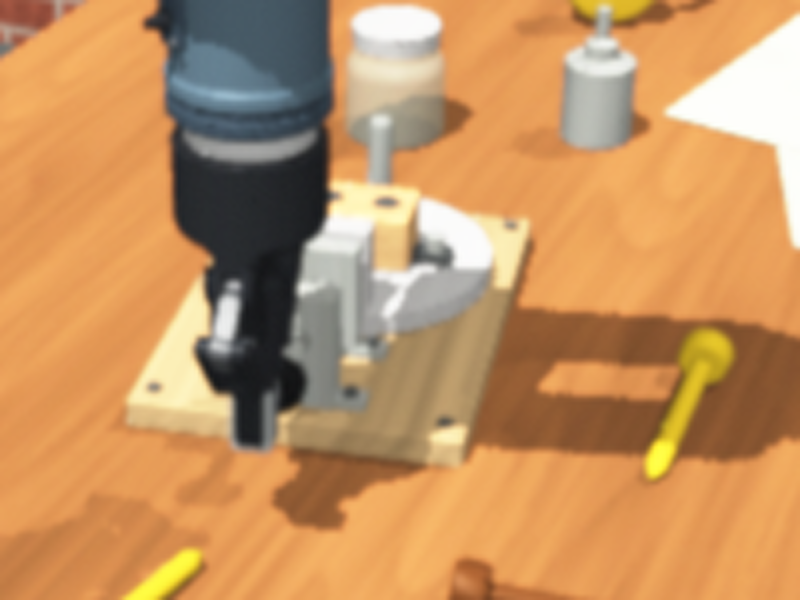

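Side view: the closed fingers stand just outside the black knob, level with it. Now I'll push along tool +y in stages.

```bash
python3 -m handwheel '[0,8,0.5,0,0,0, 0,8,0.5,0,0,0, 0,4,0.5,0,0,0, 0,4,0.5,0,0,0, 0,4,0,0,0,0, 0,4,0,0,0,0, 0,0,0,0,0,0]'
python3 -c "
from h import *
delta([.5427,.1208,.048],.195)"
python3 -m handwheel '[0,3,0,0,0,0, 0,3,0,0,0,0, 0,3,0,0,0,0, 0,3,0,0,0,0, 0,3,0,0,0,0, 0,0,0,0,0,0]'
python3 -c "
from h import *
delta([.5427,.1208,.048],.195)
s=cap('side'); save(cv2.resize(s['frame'][160:310,235:435],None,fx=4,fy=4,interpolation=cv2.INTER_CUBIC),'s6.png'); np.savez('s6.npz',**s)
s=cap('wrist'); save(s['frame'],'w6.png')"
```

```text
time_s: 11.0
tool_pos: [0.5485, 0.0891, 0.0473]
tcp_rot: [3.141, -0.0, 0.192]
force: [0.2, -0.4, 0.8]
finger_gap: 0.0001
t 11.0 tool [0.5485 0.0891 0.0473] [ 3.1414e+00 -2.0000e-04  1.9240e-01] F [ 0.2 -0.4  0.8] gap 0.0001
shift mm [  0.4 -32.3  -0.7] turn deg [ 0.01 -0.01 -0.15]
time_s: 11.6
tool_pos: [0.5513, 0.0744, 0.0473]
tcp_rot: [3.141, -0.0, 0.192]
force: [-0.2, 0.0, -0.2]
finger_gap: -0.0001
t 11.6 tool [0.5513 0.0744 0.0473] [ 3.1414 -0.      0.1924] F [-0.2  0.  -0.2] gap -0.0001
shift mm [  0.4 -47.2  -0.7] turn deg [ 0.01 -0.   -0.15]
```

View pics/w6.png

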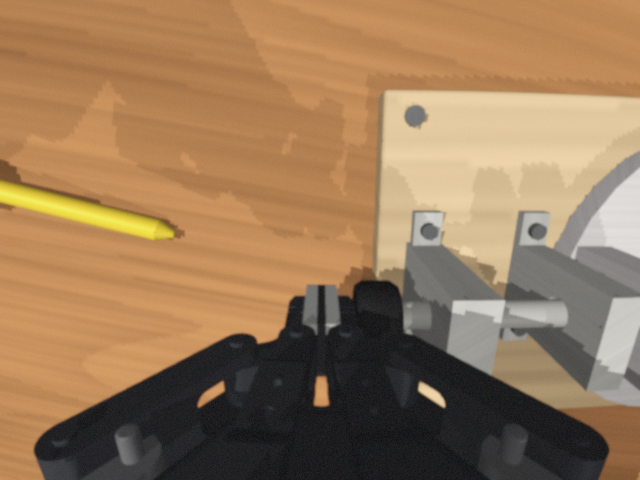

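The finger is against the knob at (375,305) and force is near zero, so it slides freely. I'll continue in small steps until the force rises.

```bash
python3 -m handwheel '[0,2,0,0,0,0, 0,2,0,0,0,0, 0,2,0,0,0,0, 0,0,0,0,0,0]'
python3 -m handwheel '[0,1,0,0,0,0, 0,1,0,0,0,0, 0,0,0,0,0,0]'
python3 -c "
from h import *
s=cap('wrist'); save(s['frame'],'w7.png')"
```

```text
time_s: 12.1
tool_pos: [0.5524, 0.0686, 0.0473]
tcp_rot: [3.141, -0.0, 0.193]
force: [0.3, 0.2, -0.4]
finger_gap: -0.0001
time_s: 12.4
tool_pos: [0.5528, 0.0669, 0.0473]
tcp_rot: [3.142, -0.0, 0.193]
force: [0.1, -0.1, -1.3]
finger_gap: -0.0001
```

View pics/w7.png

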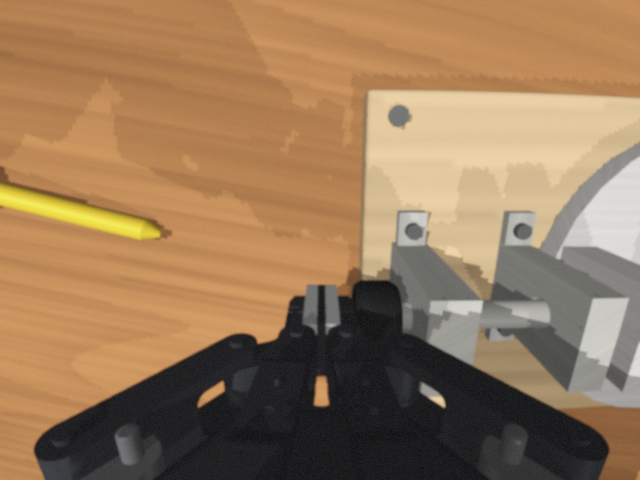

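```bash
python3 -m handwheel '[0,2,0,0,0,0, 0,2,0,0,0,0, 0,0,0,0,0,0]'
python3 -m handwheel '[0,1.5,0,0,0,0, 0,1.5,0,0,0,0, 0,0,0,0,0,0]'
python3 -m handwheel '[0,1,0,0,0,0, 0,1,0,0,0,0, 0,0,0,0,0,0]'
python3 -c "
from h import *
s=cap('wrist'); save(s['frame'],'w8.png')"
```

```text
time_s: 12.75
tool_pos: [0.5536, 0.0628, 0.0473]
tcp_rot: [3.141, -0.0, 0.193]
force: [0.5, -0.6, 0.4]
finger_gap: 0.0003
time_s: 13.05
tool_pos: [0.5537, 0.0617, 0.0473]
tcp_rot: [-3.139, 0.0, 0.192]
force: [-0.3, 7.4, 1.1]
finger_gap: -0.0002
time_s: 13.35
tool_pos: [0.5537, 0.0616, 0.0473]
tcp_rot: [-3.136, 0.0, 0.193]
force: [-2.2, 15.5, 3.7]
finger_gap: -0.0002
```

View pics/w8.png

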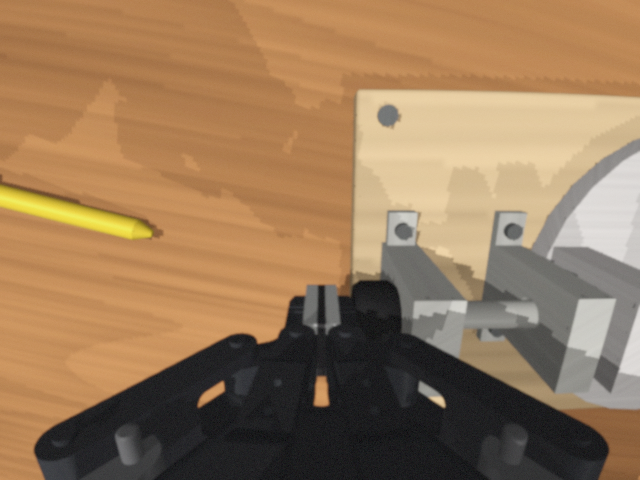

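It stopped at jig y of about 191.7 mm against about 192.5 expected for home, with force rising to 15 N: the knob is against the plate. I'll back off, rise and verify.

```bash
python3 -m handwheel '[0,-3,0,0,0,0, 0,-6,0,0,0,0, 0,-10,0,0,0,0, 0,-15,0,0,0,0, 0,0,-30,0,0,0, 0,0,-40,0,0,0, 0,0,-40,0,0,0, 0,0,-35,0,0,0, -8,40,0,0,0,0, -8,40,0,0,0,0, -8,35,0,0,0,0, 0,0,0,0,0,0, 0,0,0,0,0,0]'
python3 -c "
from h import *
st=manip.read_state(); c=wrist(cap('wrist'),st); save(c['frame'],'w9.png'); np.savez('w9.npz',**c)
save(cv2.resize(c['frame'][140:260,200:400],None,fx=4,fy=4,interpolation=cv2.INTER_CUBIC),'w9c.png')
delta([.55,-.03,.19],.195)"
```

```text
time_s: 14.7
tool_pos: [0.5463, -0.0258, 0.1922]
tcp_rot: [-3.141, 0.0, 0.191]
force: [0.5, 0.1, -0.3]
finger_gap: -0.0
t 14.75 tool [ 0.5462 -0.0251  0.1921] [-3.1409e+00  2.0000e-04  1.9250e-01] F [-0.2 -0.3 -0.6] gap -0.0004
shift mm [2.8 5.5 2.1] turn deg [-0.04  0.01 -0.14]
```

View pics/w9.png

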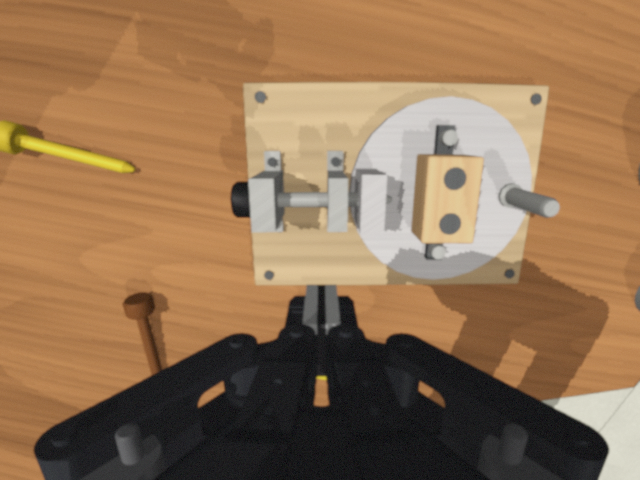

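View pics/w9c.png

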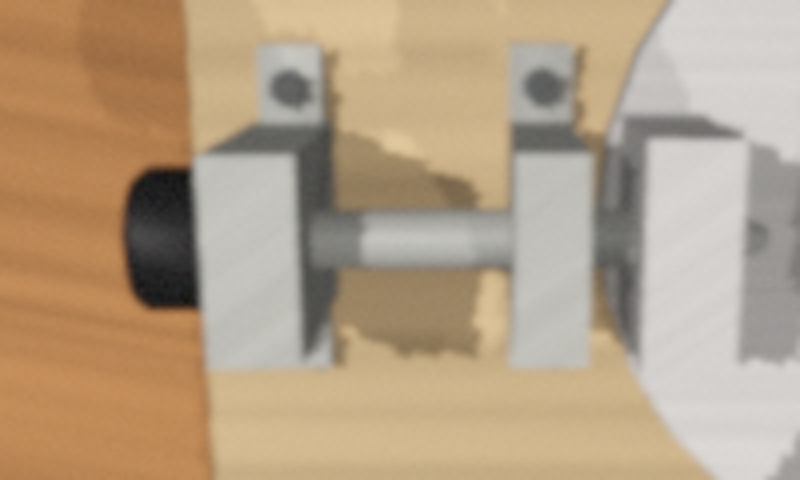

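The knob sits against the outer plate (crop (160,238)) and the tapered tip shows beyond the lug's inner face (crop (757,237)). A quick numeric check, including the side view and the bystanders.

Run:
```python
from h import *
c=dict(np.load('w9.npz')); f=lambda x,y:(200-.4+x/4,140-.4+y/4); y=.197; ax=np.array([.5908,-.1265])
for n,p,z in [('knob outer top edge',(126,238),.06),('knob outer',(140,238),.075),('tip',(768,237),.06),('plate x+',(195,155),.086),('plate x-',(210,366),.086)]:
    d=onz(c,*f(*p),z)[:2]-ax; print(n,(d@[np.cos(y),np.sin(y)]*1e3).round(1),(d@[-np.sin(y),np.cos(y)]*1e3).round(1))
H=[onz(c,*p,.07) for p in [(455,178.5),(450,223.5)]]; d=H[0]-H[1]; print('work yaw',np.arctan2(d[1],d[0]))
t0=np.load('top0.npz')['frame']; t=cap('top')['frame']
for n,(u,v) in dict(drill=(120,240),saw=(520,248),jar=(497,188)).items():
    a=t0[v-50:v+50,max(u-55,0):u+55].astype(int);b=t[v-50:v+50,max(u-55,0):u+55].astype(int); print(n,'changed px',(np.abs(a-b).max(2)>50).sum())
s=cap('side'); save(cv2.resize(s['frame'][160:310,235:435],None,fx=4,fy=4,interpolation=cv2.INTER_CUBIC),'s9.png'); save(t,'t9.png')
print(manip.read_state()['time_s'])
```

```text
knob outer top edge 1.4 180.0
knob outer 4.1 173.3
tip 1.0 50.1
plate x+ 21.0 159.4
plate x- -18.4 159.1
work yaw 0.18732835765134484
drill changed px 0
saw changed px 22
jar changed px 0
14.85
```

View pics/s9.png

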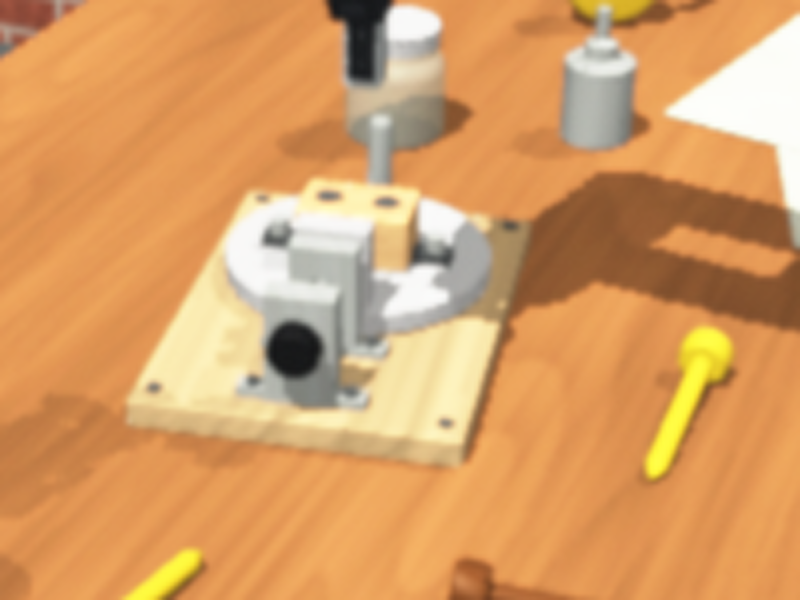

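View pics/t9.png

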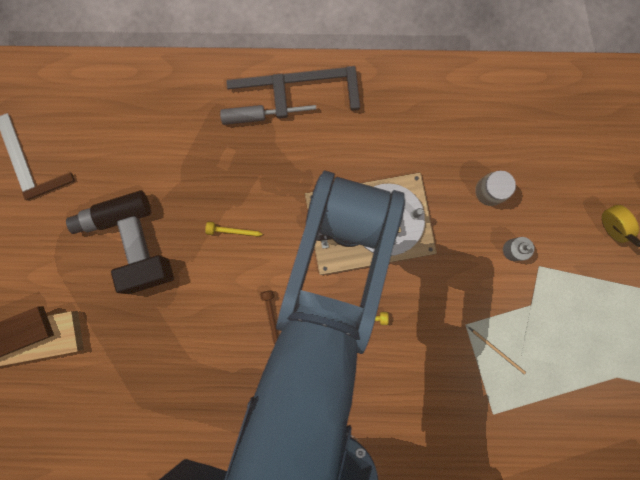

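Tip at jig y of about 50 mm and knob face at about 178–180 mm, which is home. The bystanders are unmoved and the robot is clear, so I'm handing in.

```bash
python3 -c "
from station import manip
print(manip.hand_in())"
```

```text
the job is handed in; nothing more can be done
None
```

The table is locked for drilling: the pin runs through the lug with its knob against the outer guide plate. I handed the job in at about 15 s of the 48 s allowed. The hand-in gives no verdict, so this rests on my own checks.

**What I did:** I gripped the post and turned the table about 1.53 rad until the lug's hole lined up. I then let go and pushed the black-knobbed pin home with the closed fingers. The push stopped at the expected distance, with the force rising to about 15 N. Afterwards I backed the arm off, so it touches nothing.

**Last checks:**

| Check | Measured | Expected at home |
|---|---|---|
| Pin tip along the jig's y axis | about 50 mm | 50 mm |
| Tip past the lug's inner face | about 10 mm | 10 mm |
| Knob's outer face along y | about 180 mm | 178 mm |
| Table angle against the jig, before the push | about 0 rad | 0 rad |
| Table angle against the jig, after the push | about -0.01 rad | 0 rad |

**Bystanders:** the drill and jar showed no change in the top view. The hole saw's patch showed 22 changed pixels; it looks unmoved, so I put that down to the arm's shadow.

**Disagreements:**
- A second estimate of the knob's face, at its top rim, gave 173 mm. I gave it no weight because the pixel I picked there was poor.
- Early lug readings scattered by 1 to 3 mm because its lower edge is hard to see against the disc. Its clear upper edge gave 0.4 mm off line before the push.

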